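# Unclamp a brass cover plate, slide it over the edge and crate it

## Robot

A 6-joint arm with a two-finger parallel gripper is mounted at the origin on the work surface. World frame = base frame: x ahead of the robot, y to its left, z up, the work surface at z = 0. Lengths are in mm, angles in rad, forces in N, time in s.
With the tool pointing down it reaches from about 375 to 900 mm from the base axis. Payload 3.1 kg.
Tool frame: the origin (TCP) lies at the very end of the fingers, on their centre line; the grasp point (between the pads) lies 19 mm behind it; z points along the fingers, x is the direction in which the jaws open and shut, and the axes are right-handed (so a half turn about z gives the same grasp; the last joint's range is limited). The gripper opens to 87 mm and grips with 3 to 60 N. Pads are 19 mm wide; open, the fingers measure 117 mm over their backs; the gripper's body (75 mm by 190 mm) begins 51 mm behind the grasp point.
Start: joints at [0.996, 0.527, 1.433, -0, 1.181, -0.178], TCP at [241.501, 576.432, 222.548] pointing down, gripper open.
Joint ranges: [-3.08, 3.08], [-0.75, 2.2], [0.22, 2.44], [-1.43, 4.57], [0, 2.65], [-2.85, 2.85]. Speed limits (rad/s): [2.79, 2.79, 3.14, 3.14, 3.14, 3.14].

## Interface

Orientations are given as a rotation vector (axis times angle).
In Python, from cell import * gives the robot as it stands.
- The arm moves only by the tool move_arm, never from a script. Its argument "series" is one flat list of numbers, 5 for each row, row after row: the shift along the tool's x, y, z in cm, then the turn about the tool's z in rad, then the closure, from 0 (fully open) to 1 (shut). In form: [x, y, z, twist, hand, x, y, z, twist, hand, ...]. A call has 1 to 20 rows; each row shifts and turns the commanded pose from where the row before left it, along the tool's axes as they then stand; what a row does not reach is not made up. A row lasts 1/8 s, in which the tool goes at most 62.5 mm and 10.7 degrees, less where a joint would pass 70% of its speed; a pose out of reach is approached as far as the arm can. A call is refused whole if a number of a shift passes 6.25 or a number of a turn 0.188, either way. A call with a gripper value outside its range is refused whole. The fingers move at their own pace and stop on an object; the grip force is fixed at half the most. Time passes only in rows, so rows that do not move let the fingers close. It gives the time, the measured TCP pose, the force and the opening at its end, in the units of the state.
- get_obs(): the state, without advancing time (a new reading comes with each control period).
- capture(name): name is "side" or "top"; returns the picture (400x640x3 uint8, blue, green, red); there is no depth.
- calibration(name): a dict with "fx", "fy", "cx", "cy" (pixels), "T" (4x4, takes a point from camera to world coordinates). Camera axes: x right, y down, z forward; pixel columns grow to the right and rows downward; lengths in mm; the calibration is good to about 2 mm. A picture is of the moment at which its call begins. calibration takes no time and is no camera call.
- job_done(): hands the job in, once; it reports no verdict.
The state is a dict: "time": time; "joints": joint angles; "qvel": joint speeds; "joint_torque": joint torques, N m; "tool_pos": TCP position; "orientation": TCP orientation; "ft_force": force on the tool from outside, world axes, zero at the start; "ft_torque": the same for the moment, N m; "gripper_width": finger opening in mm.
Only numpy, scipy, OpenCV 4.12 (cv2) and the standard library are available. Lean on these libraries where they do the work, as an engineer would, in place of code of your own. Each camera call takes 0.05 s, during which the arm holds its last target.

## Task

Swing the toggle clamp's handle right back so that the clamp is fully open, and leave it open. Then slide the flat brass cover plate along its channel, still lying flat, until about a third of its length hangs over the right-hand edge of the steel plate (right as the robot sees it), take it by the overhanging end, lift it clear and lay it flat on the floor of the black crate without dropping it. Do not shift the plate while it is clamped, and leave the crate and the other things on the cart where they are.

Things in the scene. Friction and masses are not known exactly. Their poses are not given: they have to be found in the camera images.
- fixture: Fixed wooden block, 150 (x) x 170 (y) x 40 mm high, on either side of the cart; origin at the centre of its underside, on the cart top. On it a steel plate, top 46 mm above the origin, with two rails (10 mm wide, 8 mm higher than the plate) forming a channel along y, centred at x = +35 mm, 54 mm wide, y -85 to +85 mm, open at both ends. The toggle clamp stands on its -x side.
- open_edge (a point): Middle of the channel's open edge over which the part is to hang, on the steel plate's top (fixture x 35, y -85, z 46 mm); axes as the fixture's, outward is -y, to the robot's right. Plate, rails and block all end here in one upright face; beyond is only the cart top, 46 mm lower.
- clamp_pivot (a point): Clamp pivot (fixture x -35, y 0, z 64 mm), axes as the fixture's. Shut: a round black handle, 16 mm thick, stands upright 34 to 110 mm above it on a 12 mm stem; a 14 mm wide arm runs 74 mm towards +x, its 20 mm rubber foot, 70 mm out, just on the part. Handle and arm are one rigid L: pushing the handle towards -x lays it down and raises the arm.
- clamp (a joint): Clamp angle in rad about the pivot (axis along fixture y): 0 shut, handle upright, arm level; 1.7 is the stop, fully open, handle just past level towards fixture -x, arm just past upright. Over 1.4 counts as fully open. Friction about 0.15 N m (about 2 N at the handle); it stays where it is left.
- cover: Flat brass cover plate, 50 (x) x 110 (y) x 4 mm thick, about 170 g, two 10 mm bolt holes 43 mm either side of its middle. Origin at the centre of its underside. Starts flat in the channel, its y along the channel's, 2 mm play at each side, sunk below the rails, under the clamp's foot, middle within 20 mm of the channel's middle.
- crate: Small open black plastic crate, 220 (x) x 180 (y) x 60 mm high, walls and floor 4 mm thick, empty, about 700 g, loose on the cart top; origin at the centre of its underside.
- valve: Brass non-return valve standing on end, 48 mm across, 74 mm high; origin at the centre of its underside. Bystander.
- elbow: Brass elbow union lying flat, its two legs running 56 mm along its +x and +y, 36 mm high; origin under the corner. Bystander.
- gauge: Steel thread plug gauge lying down along its x, 114 mm long, 18 mm high; origin under the middle of its handle. Bystander.
- flange: Loose round brass flange ring, 56 mm outside, 22 mm hole, 7 mm thick; origin at the centre of its underside. Bystander, not the part to crate.
- brush: Bench brush lying down along its x; origin under its middle. Bystander.
Mind the look-alikes: they are no part of the job. Leave any green or red look-alike of the fixture alone.

How it is judged:
By the outcome, as a careful person would: the job done as asked, in the order asked, and still so for the second after the job is handed in, with the robot touching nothing.
It also fails if it takes over 70 s, if anything falls off the work surface, if the arm or the gripper's body presses on something with over 40 N, if the wrist force passes 120 N, or if a joint passes its speed limit or range.

## Working session

There is one attempt and no reset: what is moved stays moved. The work goes in short steps, Python scripts to look and compute and a tool call to move; the robot and the scene stay as the last step left them, time stands still between calls to the robot, and variables do not carry over. Pictures are saved under pics/ and viewed, and the job is handed in when it is done.

Besides the shell and the picture viewer there is one more tool, called after "Emit:" as name(argument=value, ...), one argument or row to a line, values as JSON. move_arm: Moves the arm, as the interface text tells. Its arguments: {"type":"object","properties":{"series":{"type":"array"}},"required":["series"]}

```bash
mkdir -p pics; ls; python3 - <<'E'
from cell import *
import cv2
o=get_obs();print(o)
for n in("side","top"):
    cv2.imwrite(f"pics/{n}0.png",capture(n));c=calibration(n);print(n,c)
E
```

```text
pics
{'time': 0.0, 'joints': array([ 9.95506347e-01,  5.28445004e-01,  1.43389777e+00, -2.20831969e-05,
        1.18140453e+00, -1.78500513e-01]), 'qvel': array([-0.00125319,  0.00069973, -0.00035223, -0.0002092 , -0.00098052,
        0.00016736]), 'joint_torque': array([-2.39667343e-04, -4.40041029e+01, -1.76591760e+01,  6.32470055e-02,
        5.82703308e-02, -1.74577690e-04]), 'tool_pos': array([241.1102986 , 575.8247289 , 221.58608655]), 'orientation': array([ 2.61496618,  1.7395551 , -0.00309242]), 'ft_force': array([-0.92938629, -0.03975238, -0.08884928]), 'ft_torque': array([-0.0271487 , -0.0131053 , -0.00575323]), 'gripper_width': 86.99752426110595}
side {'fx': 512.9771384944119, 'fy': 512.9771384944119, 'cx': 314.50523814097056, 'cy': 193.09514730207562, 'T': array([[ 8.16285700e-01, -3.44865866e-01,  4.63406075e-01,
        -6.30950589e+01],
       [-5.77647406e-01, -4.88812355e-01,  6.53747624e-01,
        -7.78856851e+02],
       [ 1.06337471e-03, -8.01330154e-01, -5.98221408e-01,
         8.33651901e+02],
       [ 0.00000000e+00,  0.00000000e+00,  0.00000000e+00,
         1.00000000e+00]])}
top {'fx': 374.80018947619175, 'fy': 374.80018947619175, 'cx': 316.3088705618646, 'cy': 193.7084951086281, 'T': array([[ 1.71210683e-02, -9.91127694e-01,  1.31805779e-01,
         4.05994563e+02],
       [-9.99847145e-01, -1.74387143e-02, -1.25594958e-03,
         9.86376890e+01],
       [ 3.54332972e-03, -1.31764129e-01, -9.91274765e-01,
         1.17200820e+03],
       [ 0.00000000e+00,  0.00000000e+00,  0.00000000e+00,
         1.00000000e+00]])}
```

View pics/side0.png

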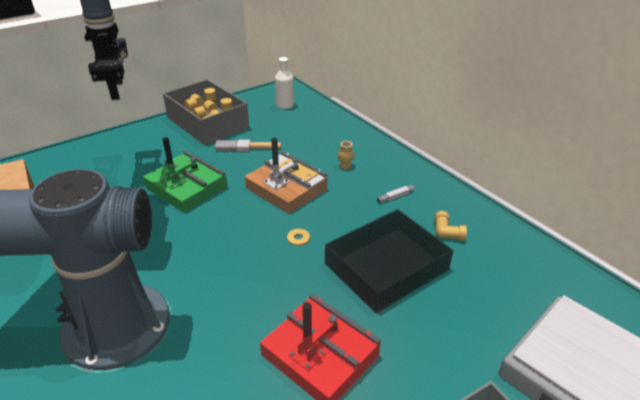

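View pics/top0.png

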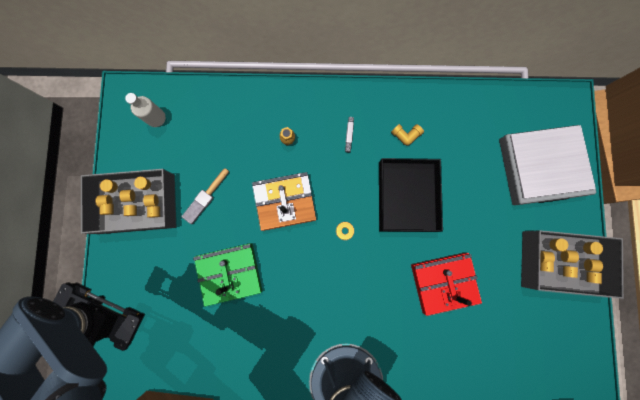

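Candidates (top view):
- **Fixture:** wood (285,202), with look-alikes in green (228,275) and red (447,284).
- **Crate:** empty black (410,195), with grey full ones at (128,200) and (572,264).
- **Cover:** plate in the wooden fixture's channel (282,190), with the flange ring at (345,231) as the look-alike.

By the description I choose the wooden fixture, the plate in it and the black crate. A close crop will check this.

```bash
python3 - <<'E'
import cv2,numpy as np
a=cv2.imread("pics/top0.png")[155:245,240:330];b=cv2.imread("pics/side0.png")[130:215,235:335]
a=cv2.resize(a,(500,500),interpolation=cv2.INTER_CUBIC)
cv2.imwrite("pics/c0t.png",a)
cv2.imwrite("pics/c0s.png",cv2.resize(b,(600,510),interpolation=cv2.INTER_CUBIC))
E
```

```text
(no output)
```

View pics/c0t.png

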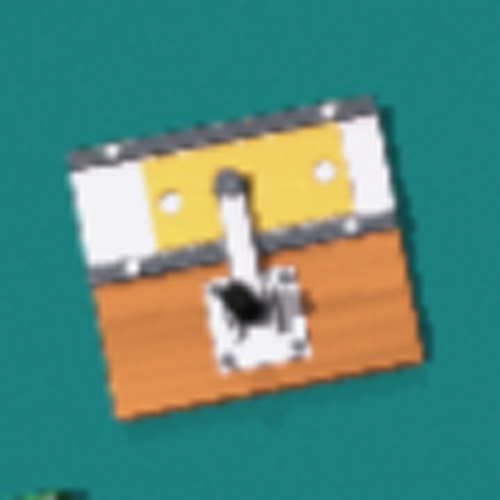

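View pics/c0s.png

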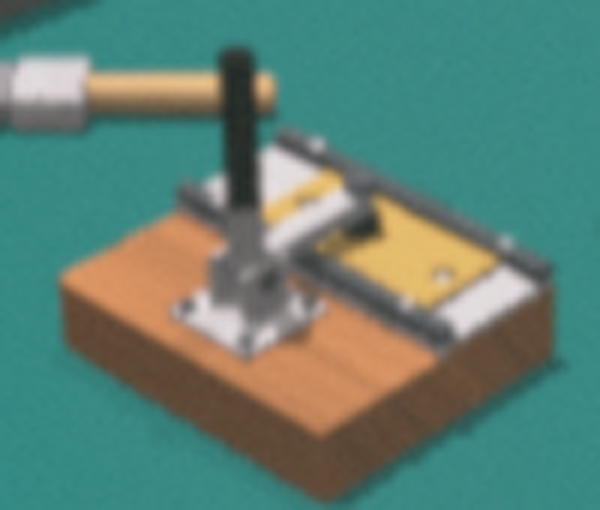

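```bash
cat > h.py <<'E'
import numpy as np,cv2
from cell import *
from scipy.spatial.transform import Rotation as R
from scipy.optimize import least_squares
def ray(n,uv,z):
    c=calibration(n);T=c["T"];d=T[:3,:3]@np.array([(uv[0]-c["cx"])/c["fx"],(uv[1]-c["cy"])/c["fy"],1]);o=T[:3,3]
    return o+d*(z-o[2])/d[2]
def proj(n,P):
    c=calibration(n);T=c["T"];p=T[:3,:3].T@(np.asarray(P,float)-T[:3,3]);return np.array([c["fx"]*p[0]/p[2]+c["cx"],c["fy"]*p[1]/p[2]+c["cy"]])
def fit(loc,wor):
    loc=np.array(loc,float)[:,:2];wor=np.array(wor)[:,:2]
    a,b=loc-loc.mean(0),wor-wor.mean(0)
    th=np.arctan2((a[:,0]*b[:,1]-a[:,1]*b[:,0]).sum(),(a*b).sum())
    M=np.array([[np.cos(th),-np.sin(th)],[np.sin(th),np.cos(th)]])
    t=wor.mean(0)-M@loc.mean(0)
    return t,th,np.round(wor-(loc@M.T+t),1)
E
python3 - <<'E'
from h import *
# cv2.resize: src=(dst+.5)/s-.5
t=lambda x,y:((x+.5)/5.5556-.5+240,(y+.5)/5.5556-.5+155)
s=lambda x,y:((x+.5)/6-.5+235,(y+.5)/6-.5+130)
L=[(72,85,54),(72,-85,54),(-75,85,40),(-75,-85,40)]
W=[ray("top",t(*p),l[2]) for p,l in zip([(68,155),(375,97),(117,420),(425,360)],L)]
print("top",*fit(L,W))
L2=[(-75,85,40),(-75,-85,40),(75,-85,40),(18,-85,54)]
W2=[ray("side",s(*p),l[2]) for p,l in zip([(62,282),(322,435),(552,292),(0,0)][:2],L2)]
print("side",*fit(L2[:2],W2))
# cover corners
C=[(25,-55),(25,55),(-25,-55),(-25,55)]
Wc=[ray("top",t(*p),50) for p in[(342,124),(146,157),(357,215),(157,250)]]
print("cover",*fit(C,Wc))
# crate: top rim outline
im=cv2.imread("pics/top0.png");g=im.max(2);m=(g<75).astype(np.uint8);m[:, :370]=0;m[:,450:]=0;m[:140]=0;m[245:]=0
cs=max(cv2.findContours(m,0,2)[0],key=cv2.contourArea);r=cv2.minAreaRect(cs);b=cv2.boxPoints(r);print(r,b)
for p in b: print(p,ray("top",p,60),ray("top",p,0))
cv2.imwrite("pics/crate.png",cv2.resize(im[140:250,365:455],(630,770//1),interpolation=cv2.INTER_CUBIC)[:600])
for hp in [(240,300)]: print("handle top", ray("top",t(*hp),174))
E
```

```text
top [533.22520425 194.78763327] 0.20776703346827038 [[-0.8 -0.3]
 [-0.8 -0.2]
 [ 0.6  0.1]
 [ 0.9  0.4]]
side [531.71169848 192.31625569] 0.20936679650770723 [[ 0.5 -2.1]
 [-0.5  2.1]]
cover [570.5173791  193.11551175] 0.1858218391301184 [[ 0.6  0.5]
 [ 0.8 -1.2]
 [-0.3  0.4]
 [-1.   0.3]]
((410.5, 194.5), (73.0, 63.0), 90.0) [[379. 158.]
 [442. 158.]
 [442. 231.]
 [379. 231.]]
[379. 158.] [666.44959862 -91.03190891  60.        ] [ 680.50282425 -101.26580454    0.        ]
[442. 158.] [ 669.88206011 -282.33119554   60.        ] [ 684.12048912 -302.88691901    0.        ]
[442. 231.] [ 449.15060516 -276.3502086    60.        ] [ 451.47915142 -296.58321933    0.        ]
[379. 231.] [445.93687099 -89.9453818   60.        ] [ 448.0920156 -100.1206523    0.       ]
handle top [497.02550343 186.21189374 174.        ]
```

View pics/crate.png

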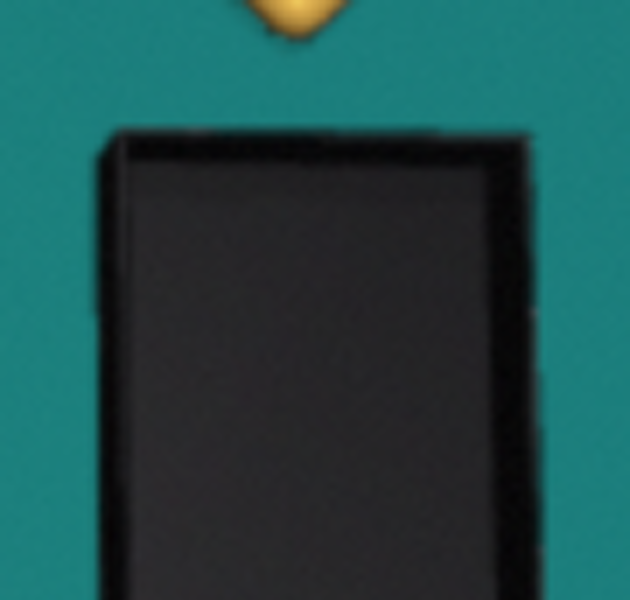

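The crop confirms it. The brass plate with two bolt holes lies in the wooden fixture's channel under the clamp foot, nearer the right (−y) end. The fixture is at about (533,194), yaw 0.208. First I turn the tool so the jaws lie along fixture y, then move above the fixture on the handle's +x side.

Emit:
move_arm(
  series=[0,0,0,-0.151,1,0,0,0,-0.151,1,0,0,0,-0.151,1,0,0,0,-0.151,1,-3.62,1.72,0,0,1,-3.62,1.72,0,0,1,-3.62,1.72,0,0,1,-3.62,1.72,0,0,1,-3.62,1.72,0,0,1,-3.62,1.72,0,0,1,-3.62,1.72,0,0,1,-3.62,1.72,0,0,1,-3.62,1.72,0,0,1,-3.62,1.72,0,0,1,-3.62,1.72,0,0,1,-3.62,1.72,0,0,1],
)

```text
time: 2.1
tool_pos: [533.2, 192.6, 222.1]
orientation: [-1.98, -2.439, 0.001]
ft_force: [-1.0, 0.4, -0.6]
gripper_width: 0.4
```

```bash
cat >> h.py <<'E'
F=np.array([533.,194.,0]);TH=0.208
Fm=np.array([[np.cos(TH),-np.sin(TH),0],[np.sin(TH),np.cos(TH),0],[0,0,1]])
def st():
    o=get_obs();Rm=R.from_rotvec(o["orientation"]).as_matrix()
    p=o["tool_pos"];print("t",round(o["time"],2),"tcp",p.round(1),"fix",(Fm.T@(p-F)).round(1),"xaxis in fix",np.degrees(np.arctan2(*(Fm.T@Rm[:,0])[[1,0]])).round(1),"z",Rm[:,2].round(3),"F",o["ft_force"].round(1),"w",round(o["gripper_width"],1),"j",o["joints"].round(2))
    return o,Rm
def shot(n,f,box=None,s=1):
    im=capture(n)
    if box: im=im[box[1]:box[3],box[0]:box[2]]
    cv2.imwrite("pics/"+f,cv2.resize(im,None,fx=s,fy=s,interpolation=cv2.INTER_CUBIC))
E
python3 - <<'E'
from h import *
st();shot("side","s1.png",(220,90,360,220),4)
E
```

```text
t 2.1 tcp [533.2 192.6 222.1] fix [-1.000e-01 -1.400e+00  2.221e+02] xaxis in fix 89.9 z [-0.001 -0.    -1.   ] F [-1.   0.4 -0.6] w 0.4 j [ 0.15  0.45  1.58  0.    1.11 -1.63]
```

View pics/s1.png

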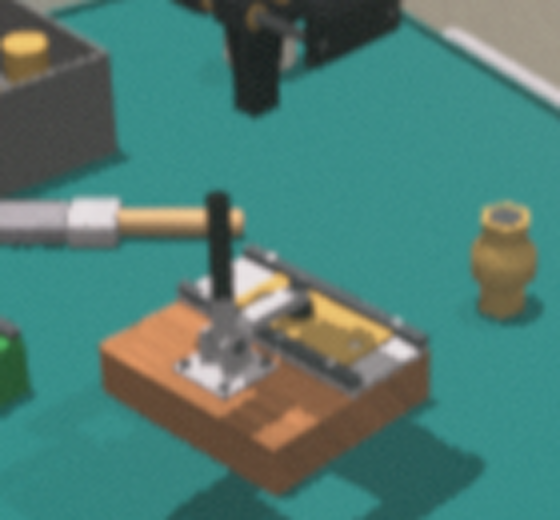

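Emit:
move_arm(
  series=[0.14,0,4.15,0,1,0,0,4.15,0,1,0,-0.87,0,0,1,0,-0.87,0,0,1,0,-0.75,0,0,1,0,-0.75,0,0,1],
)

```text
time: 2.9
tool_pos: [502.1, 188.9, 141.3]
orientation: [1.977, 2.437, 0.006]
ft_force: [2.6, 0.6, -0.8]
gripper_width: 0.1
```

```bash
python3 - <<'E'
from h import *
st();shot("side","s2.png",(220,90,360,220),4)
E
```

```text
t 2.9 tcp [502.1 188.9 141.3] fix [-31.3   1.4 141.3] xaxis in fix 90.0 z [ 0.005  0.001 -1.   ] F [ 2.6  0.6 -0.8] w 0.1 j [ 0.15  0.52  1.74  0.    0.88 -1.63]
```

View pics/s2.png

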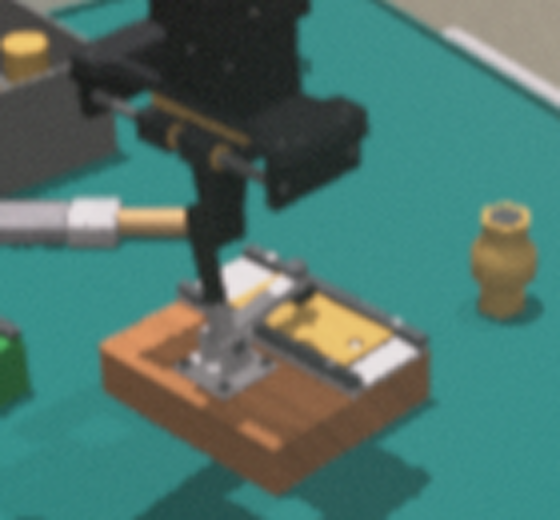

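The handle is leaning back as the closed fingers push it (near 215,270), and the foot has lifted. The force is a few newtons, so I carry on along the arc.

Emit:
move_arm(
  series=[0,-0.74,0.15,0,1,0,-0.74,0.15,0,1,0,-0.7,0.29,0,1,0,-0.7,0.29,0,1,0,-0.62,0.42,0,1,0,-0.62,0.42,0,1,0,-0.53,0.54,0,1,0,-0.53,0.54,0,1,0,-0.41,0.62,0,1,0,-0.41,0.62,0,1,0,-0.27,0.7,0,1,0,-0.27,0.7,0,1,0,-0.14,0.74,0,1,0,-0.14,0.74,0,1,0,0,0,0,1],
)

```text
time: 4.82
tool_pos: [432.9, 174.3, 69.6]
orientation: [-1.978, -2.438, 0.004]
ft_force: [-0.9, -0.6, 0.3]
gripper_width: 0.1
```

```bash
python3 - <<'E'
from h import *
st();shot("side","s3.png",(220,90,360,220),4)
E
```

```text
t 4.83 tcp [432.9 174.3  69.6] fix [-102.     1.4   69.6] xaxis in fix 90.0 z [-0.003 -0.    -1.   ] F [-0.9 -0.6  0.3] w 0.1 j [ 0.14  0.59  1.95 -0.    0.6  -1.64]
```

View pics/s3.png

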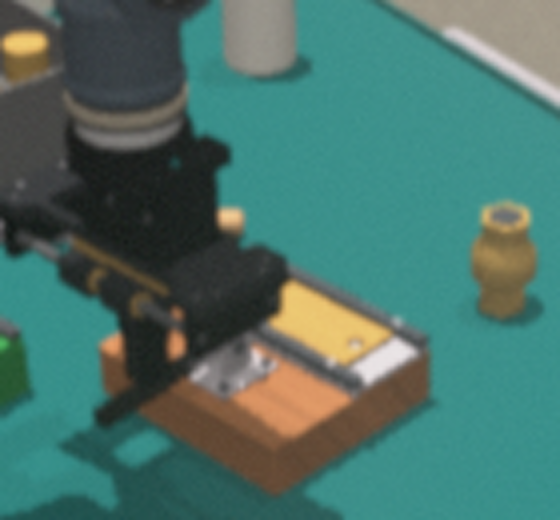

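Emit:
move_arm(
  series=[0,0,0.15,0,1,0,0,0.15,0,1,0,0,0,0,1],
)

```text
time: 5.25
tool_pos: [433.6, 174.4, 67.3]
orientation: [-1.979, -2.439, 0.001]
ft_force: [-0.4, -0.2, 0.6]
gripper_width: 0.7
```

Emit:
move_arm(
  series=[0,-0.3,-4,0,1,0,-0.3,-5,0,1,0,0,-5,0,1,4,0,-3,0,1,5,0,0,0,1,5,0,0,0,1,0,0,0,0,1],
)

```text
time: 6.12
tool_pos: [398.7, 312.9, 237.5]
orientation: [1.974, 2.444, 0.003]
ft_force: [0.3, -0.1, -0.3]
gripper_width: 0.7
```

```bash
python3 - <<'E'
from h import *
st();shot("side","s4.png",(220,90,360,220),4);shot("top","t4.png",(240,155,330,245),5.5556)
E
```

```text
t 6.12 tcp [398.7 312.9 237.5] fix [-106.9  144.1  237.5] xaxis in fix 90.2 z [ 0.001  0.001 -1.   ] F [ 0.3 -0.1 -0.3] w 0.7 j [ 0.44  0.35  1.71  0.    1.08 -1.34]
```

View pics/s4.png

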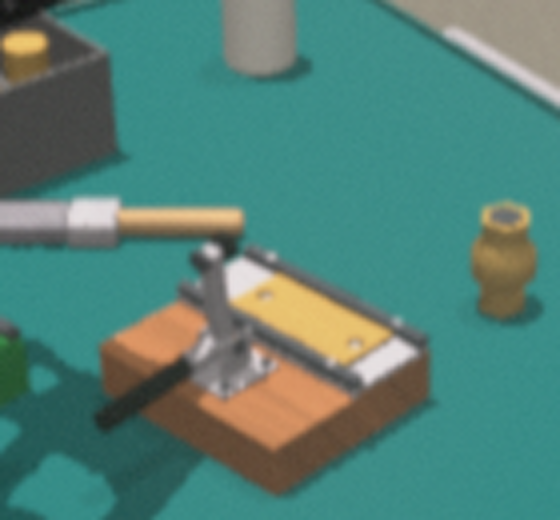

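View pics/t4.png

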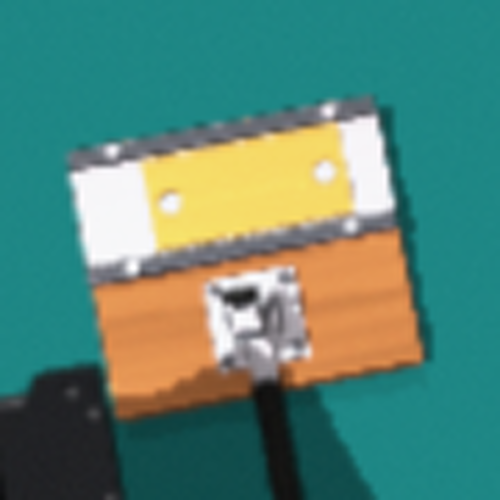

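```bash
cat >> h.py <<'E'
def cover(z=50,n="top",f=None):
    im=capture(n) if f is None else f
    h=cv2.cvtColor(im,cv2.COLOR_BGR2HSV);m=cv2.inRange(h,(18,110,120),(32,255,255))
    m=cv2.morphologyEx(m,cv2.MORPH_CLOSE,np.ones((5,5),np.uint8))
    res=[]
    for c in cv2.findContours(m,0,2)[0]:
        if cv2.contourArea(c)>250:
            c=c.reshape(-1,2).astype(np.float32)
            w=np.array([ray(n,p,z)[:2] for p in c],np.float32)
            r=cv2.minAreaRect(w);res.append(r);lc=(Fm.T@np.array([r[0][0]-F[0],r[0][1]-F[1],0]))
            print("brass",r,"fix",lc.round(1))
    return res
E
python3 - <<'E'
from h import *
cover(50,f=capture("top"))
for th in(1.4,1.5,1.6,1.7):
    P=F+Fm@np.array([-35-110*np.sin(th),0,64+110*np.cos(th)]);q=proj("side",P);P2=F+Fm@np.array([-35+74*np.cos(th),0,64+74*np.sin(th)]);q2=proj("side",P2)
    print(th,((q-[220,90])*4).round(),((q2-[220,90])*4).round())
E
```

```text
brass ((378.31494140625, -653.2350463867188), (118.58511352539062, 57.758670806884766), 16.641620635986328) fix [-326.3 -797.     0. ]
brass ((535.752685546875, 738.6224365234375), (106.26651763916016, 48.033447265625), 0.7399083971977234) fix [115.2 532.3   0. ]
brass ((570.4807739257812, 194.94468688964844), (50.912109375, 106.64720153808594), 12.891860961914062) fix [36.9 -6.8  0. ]
brass ((756.6940307617188, -181.99801635742188), (66.95958709716797, 72.21739959716797), 44.33993148803711) fix [ 141.2 -414.1    0. ]
1.4 [ 99. 386.] [236. 236.]
1.5 [ 99. 401.] [227. 239.]
1.6 [100. 415.] [219. 244.]
1.7 [102. 428.] [210. 249.]
```

The clamp reads about 1.65–1.7 rad: handle tip at (103,418) and arm tip at (207,250) in the crop. The plate centre is at about fixture (36,−8). Now I go to the channel's left end.

Emit:
move_arm(
  series=[0,4.7,0,0,1,0,4.7,0,0,1,0,4.8,0,0,1,-3.8,0,0,0,1,-3.5,0,5,0,1,0,0,6,0,1,0,0,5,0,1,0,0,0,0,1],
)

```text
time: 7.28
tool_pos: [550.3, 265.1, 73.3]
orientation: [-1.979, -2.432, 0.014]
ft_force: [0.3, 1.0, 0.2]
gripper_width: 0.4
```

```bash
python3 - <<'E'
from h import *
st();shot("side","s5.png",(220,90,360,220),4);shot("top","t5.png",(240,155,330,245),5.5556)
E
```

```text
t 7.28 tcp [550.3 265.1  73.3] fix [31.6 66.  73.3] xaxis in fix 89.8 z [-0.01  -0.003 -1.   ] F [0.3 1.  0.2] w 0.4 j [ 0.27  0.71  1.58 -0.    0.87 -1.51]
```

View pics/s5.png

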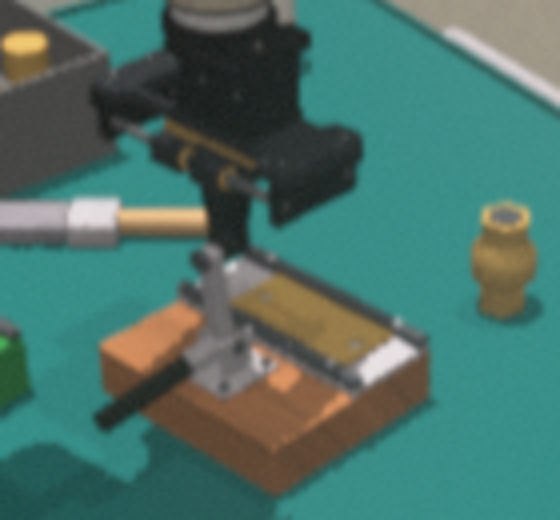

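Emit:
move_arm(
  series=[0.3,0.35,0,0,1,0,0,1.2,0,1,0,0,1.1,0,1,0,0,0,0,1],
)

```text
time: 7.88
tool_pos: [555.1, 271.5, 53.2]
orientation: [-1.978, -2.438, 0.003]
ft_force: [-0.7, -0.5, -0.4]
gripper_width: 0.5
```

Emit:
move_arm(
  series=[0,0,0.15,0,1,0,0,0,0,1],
)

```text
time: 8.12
tool_pos: [556.3, 271.7, 52.9]
orientation: [1.98, 2.439, 0.0]
ft_force: [0.3, 0.4, 0.3]
gripper_width: 0.5
```

```bash
python3 - <<'E'
from h import *
for i in range(3): st();shot("side","s6.png",(220,90,360,220),4)
E
```

```text
t 8.12 tcp [556.3 271.7  52.9] fix [38.8 71.2 52.9] xaxis in fix 90.0 z [ 0. -0. -1.] F [0.3 0.4 0.3] w 0.5 j [ 0.27  0.74  1.57 -0.    0.83 -1.5 ]
t 8.18 tcp [556.3 271.7  52.9] fix [38.9 71.2 52.9] xaxis in fix 90.0 z [ 0.  0. -1.] F [-0.1 -1.1  0. ] w 0.5 j [ 0.27  0.74  1.57 -0.    0.83 -1.5 ]
t 8.22 tcp [556.4 271.7  53. ] fix [38.9 71.2 53. ] xaxis in fix 90.0 z [ 0.  0. -1.] F [-0.2  0.1 -0.2] w 0.3 j [ 0.27  0.74  1.57 -0.    0.83 -1.5 ]
```

View pics/s6.png

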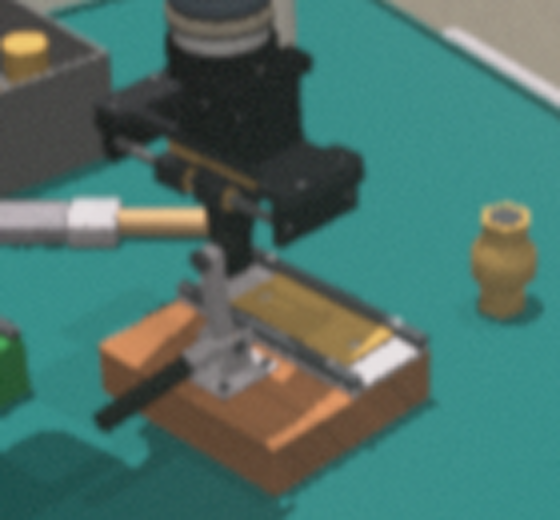

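Emit:
move_arm(
  series=[-0.1,-0.3,0.25,0,1,0,0,0.2,0,1,0,0,0,0,1],
)

```text
time: 8.65
tool_pos: [553.3, 270.0, 48.1]
orientation: [-1.98, -2.439, 0.001]
ft_force: [-0.7, -0.7, -0.2]
gripper_width: 0.5
```

Emit:
move_arm(
  series=[0,0,0.1,0,1,0,0,0,0,1],
)

```text
time: 8.9
tool_pos: [553.5, 270.1, 47.3]
orientation: [1.98, 2.439, -0.0]
ft_force: [0.4, 0.3, 0.4]
gripper_width: 0.3
```

Emit:
move_arm(
  series=[0,0,0.1,0,1,0,0,0,0,1],
)

```text
time: 9.15
tool_pos: [553.6, 270.1, 46.5]
orientation: [1.98, 2.439, 0.0]
ft_force: [-0.2, -0.5, 1.1]
gripper_width: 0.6
```

Emit:
move_arm(
  series=[0,0,-0.05,0,1,-0.5,0,0,0,1,-0.5,0,0,0,1,-0.5,0,0,0,1,-0.5,0,0,0,1,-0.5,0,0,0,1,-0.5,0,0,0,1,-0.5,0,0,0,1,0,0,0,0,1],
)

```text
time: 10.28
tool_pos: [560.9, 235.2, 46.9]
orientation: [1.98, 2.439, -0.0]
ft_force: [-0.4, -0.7, -0.3]
gripper_width: 0.6
```

```bash
python3 - <<'E'
from h import *
st();shot("side","s7.png",(220,90,360,220),4);shot("top","t7.png",(240,155,330,245),5.5556)
E
```

```text
t 10.28 tcp [560.9 235.2  46.9] fix [35.8 34.6 46.9] xaxis in fix 89.9 z [ 0. -0. -1.] F [-0.4 -0.7 -0.3] w 0.6 j [ 0.21  0.74  1.6  -0.    0.8  -1.56]
```

View pics/s7.png

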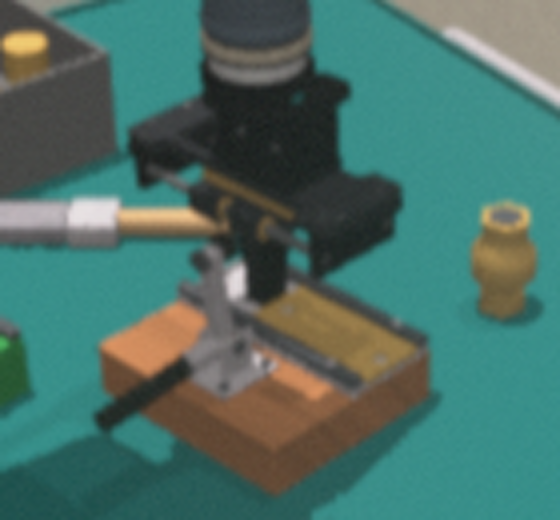

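View pics/t7.png

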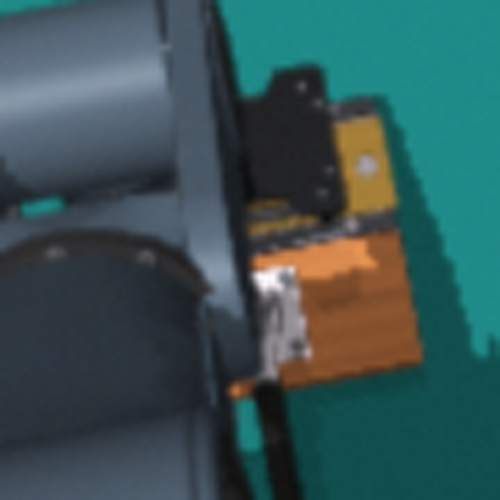

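Emit:
move_arm(
  series=[-0.5,0,0,0,1,-0.5,0,0,0,1,-0.5,0,0,0,1,-0.5,0,0,0,1,-0.5,0,0,0,1,-0.5,0,0,0,1,-0.4,0,0,0,1,0,0,0,0,1],
)

```text
time: 11.38
tool_pos: [567.8, 201.9, 46.8]
orientation: [1.98, 2.439, -0.001]
ft_force: [-1.1, 0.2, -0.1]
gripper_width: 0.7
```

```bash
python3 - <<'E'
from h import *
st();shot("side","s8.png",(220,90,360,220),4);shot("top","t8.png",(240,155,330,245),5.5556)
E
```

```text
t 11.38 tcp [567.8 201.9  46.8] fix [35.7  0.6 46.8] xaxis in fix 89.9 z [ 0.    -0.001 -1.   ] F [-1.1  0.2 -0.1] w 0.7 j [ 0.16  0.74  1.62 -0.    0.79 -1.62]
```

View pics/s8.png

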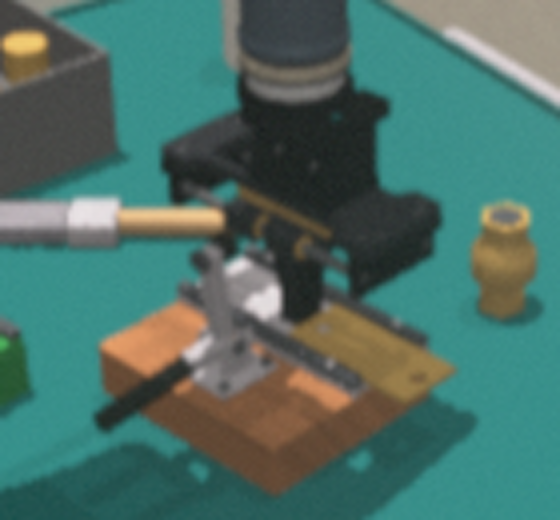

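View pics/t8.png

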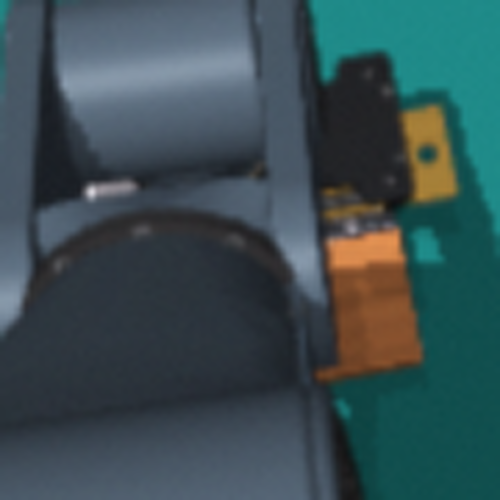

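```bash
python3 - <<'E'
from h import *
t=lambda x,y:((x+.5)/5.5556-.5+240,(y+.5)/5.5556-.5+155)
s=lambda x,y:((x+.5)/4-.5+220,(y+.5)/4-.5+90)
for p in[(445,105),(458,197),(380,112)]: print((Fm.T@(ray("top",t(*p),50)-F)).round(1))
for p in[(457,370),(410,402)]: print((Fm.T@(ray("side",s(*p),50)-F)).round(1))
print("ref edge top", (Fm.T@(ray("top",t(425,362),40)-F)).round(1), "side",(Fm.T@(ray("side",s(278,494),0)-F)).round(1),(Fm.T@(ray("side",s(362,390),54)-F)).round(1),(Fm.T@(ray("side",s(278,447),40)-F)).round(1))
E
```

```text
[  60.7 -121.1   50. ]
[   9.4 -118.4   50. ]
[ 63.6 -85.5  50. ]
[  56.7 -120.8   50. ]
[   9.4 -121.9   50. ]
ref edge top [-74.7 -83.9  40. ] side [-72.2 -81.5  -0. ] [ -6.1 -94.1  54. ] [-72.9 -83.9  40. ]
```

Overhang is about 36 mm, roughly a third. Now I back off, rise, move right and turn the jaws across the plate.

Emit:
move_arm(
  series=[0.8,0,0,0,1,0,0,-3,0,1,0,0,-6,0,1,0,0,-6,0,1,-3.6,0,0,0,0,-3.7,0,0,0,0,-3.6,0,0,0,0,0,0,0,0.175,0,0,0,0,0.175,0,0,0,0,0.175,0,0,0,0,0.175,0,0,0,0,0.175,0,0,0,0,0.175,0,0,0,0,0.175,0,0,0,0,0.175,0,0,0,0,0.17,0,0,0,0,0,0],
)

```text
time: 13.6
tool_pos: [588.2, 104.2, 196.8]
orientation: [3.124, 0.33, -0.001]
ft_force: [0.0, -0.3, -0.3]
gripper_width: 87.1
```

```bash
python3 - <<'E'
from h import *
st();shot("side","s9.png",(220,90,360,220),4)
E
```

```text
t 13.6 tcp [588.2 104.2 196.8] fix [ 35.5 -99.3 196.8] xaxis in fix 0.1 z [-0. -0. -1.] F [ 0.  -0.3 -0.3] w 87.1 j [-0.01  0.52  1.53 -0.    1.09 -0.22]
```

View pics/s9.png

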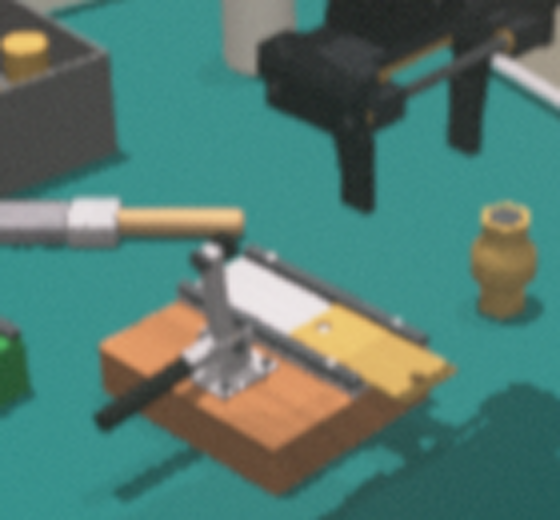

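Emit:
move_arm(
  series=[0,0.1,4,0,0,0,0,4,0,0,0,0,3.5,0,0,0,0,2.2,0,0,0,0,0,0,0],
)

```text
time: 14.28
tool_pos: [587.1, 102.9, 58.0]
orientation: [-3.124, -0.329, 0.007]
ft_force: [0.1, 0.6, 0.6]
gripper_width: 87.4
```

```bash
python3 - <<'E'
from h import *
st();shot("side","s10.png",(250,110,390,240),4);st()
E
```

```text
t 14.28 tcp [587.1 102.9  58. ] fix [  34.1 -100.3   58. ] xaxis in fix 0.1 z [-0.005  0.    -1.   ] F [0.1 0.6 0.6] w 87.4 j [-0.01  0.71  1.63 -0.    0.8  -0.22]
t 14.32 tcp [588.3 102.9  59.4] fix [  35.3 -100.6   59.4] xaxis in fix 0.1 z [-0.001  0.    -1.   ] F [ 0.6  0.5 -0.1] w 87.2 j [-0.01  0.71  1.63 -0.    0.8  -0.22]
```

View pics/s10.png

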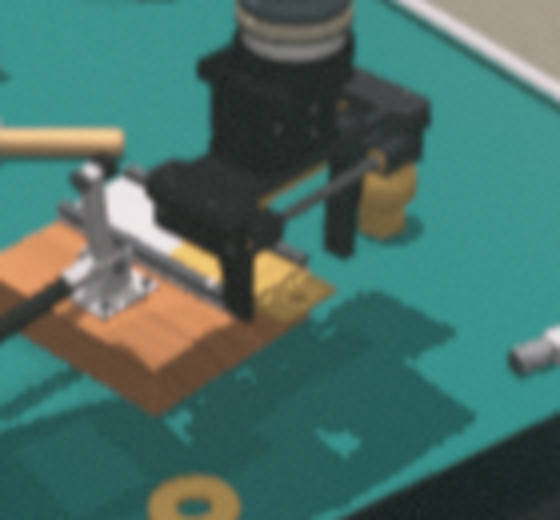

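Emit:
move_arm(
  series=[0,0,0.85,0,0,0,0,0.8,0,0,0,0,0,0,0.2,0,0,0,0,0.35,0,0,0,0,0.5,0,0,0,0,0.6,0,0,0,0,0.7,0,0,0,0,0.7],
)

```text
time: 15.32
tool_pos: [588.7, 102.7, 43.5]
orientation: [3.125, 0.326, 0.0]
ft_force: [-0.0, -0.8, 1.2]
gripper_width: 49.1
```

```bash
python3 - <<'E'
from h import *
st();shot("side","s11.png",(250,110,390,240),4);st()
E
```

```text
t 15.32 tcp [588.7 102.7  43.5] fix [  35.7 -100.8   43.5] xaxis in fix 0.0 z [ 0. -0. -1.] F [-0.  -0.8  1.2] w 49.1 j [-0.01  0.74  1.63 -0.    0.77 -0.22]
t 15.38 tcp [588.7 102.7  43.5] fix [  35.6 -100.8   43.5] xaxis in fix 0.0 z [ 0. -0. -1.] F [-0.5  0.   1.6] w 49.3 j [-0.01  0.74  1.63 -0.    0.77 -0.22]
```

View pics/s11.png

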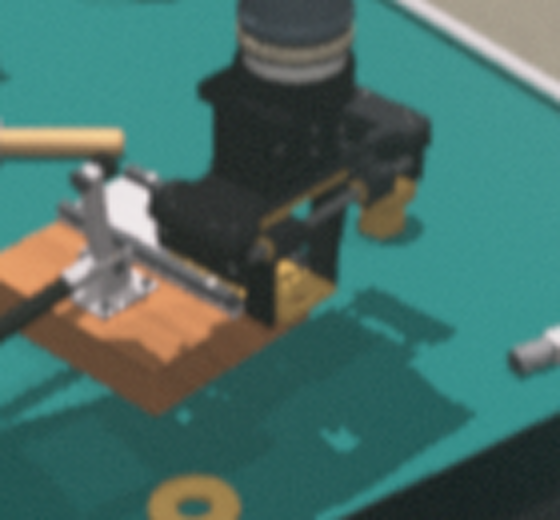

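Width is 49 mm, so the jaws hold the plate across its 50 mm. I lift a little and look.

Emit:
move_arm(
  series=[0,0,-0.4,0,0.8,0,0,-0.8,0,0.8,0,0,-1,0,0.8,0,0,-1,0,0.8,0,0,0,0,0.8],
)

```text
time: 16.0
tool_pos: [589.6, 102.8, 76.7]
orientation: [3.124, 0.326, 0.004]
ft_force: [0.2, 0.4, -2.3]
gripper_width: 49.1
```

```bash
python3 - <<'E'
from h import *
st();shot("side","s12.png",(250,110,390,240),4)
E
```

```text
t 16.0 tcp [589.6 102.8  76.7] fix [  36.5 -101.    76.7] xaxis in fix 0.0 z [ 0.003 -0.    -1.   ] F [ 0.2  0.4 -2.3] w 49.1 j [-0.01  0.69  1.62 -0.    0.83 -0.22]
```

View pics/s12.png

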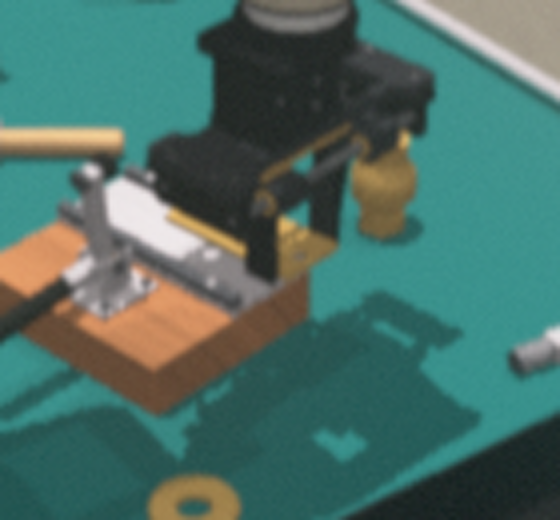

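Emit:
move_arm(
  series=[0,0,-1.5,0,0.8,0,0,-2.5,0,0.8,0,0,-2.5,0,0.8,0,0,-1,0.05,0.8,0,0,0,0.09,0.8,0,0,0,0.08,0.8,0,1,0,0,0.8,-0.2,2,0,0,0.8,-0.3,3,0,0,0.8,-0.35,4,0,0,0.8,-0.35,4,0,0,0.8,-0.35,4,0,0,0.8,-0.35,4,0,0,0.8,-0.35,4,0,0,0.8,-0.25,3,0,0,0.8,-0.17,2.5,0,0,0.8,0,1.3,0,0,0.8,0,0,0,0,0.8],
)

```text
time: 18.3
tool_pos: [557.7, -226.2, 150.3]
orientation: [-3.141, 0.022, -0.0]
ft_force: [0.2, -0.2, -0.9]
gripper_width: 49.0
```

```bash
python3 - <<'E'
from h import *
o,Rm=st();print(Rm[:,0]);shot("side","s13.png",(300,140,480,320),3);shot("top","t13.png",(365,140,465,250),5)
E
```

```text
t 18.3 tcp [ 557.7 -226.2  150.3] fix [ -62.6 -416.2  150.3] xaxis in fix -12.7 z [ 0.  0. -1.] F [ 0.2 -0.2 -0.9] w 49.0 j [-0.57  0.58  1.56  0.    1.   -0.56]
[ 9.99905865e-01 -1.37203316e-02  1.17015099e-04]
```

View pics/s13.png

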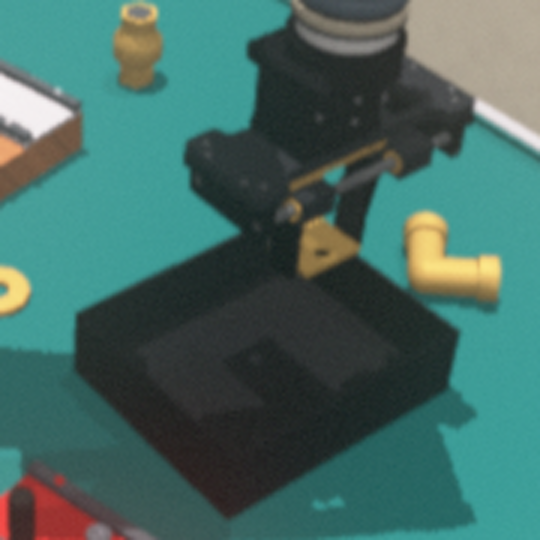

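View pics/t13.png

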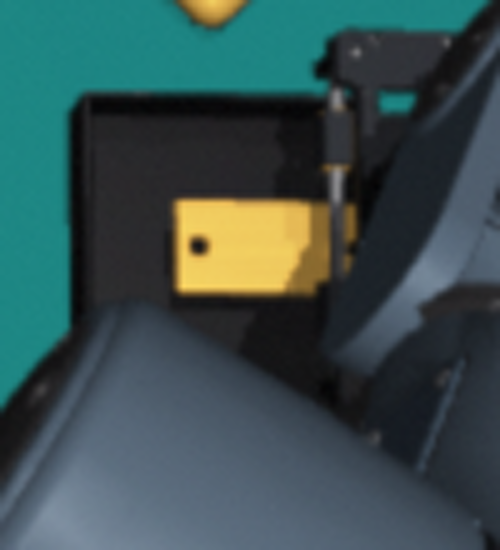

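The plate is still held and roughly level, over the crate floor. Next I lower it.

Emit:
move_arm(
  series=[0,0,1.5,0,0.8,0,0,2.5,0,0.8,0,0,2.5,0,0.8,0,0,2.5,0,0.8,0,0,2,0,0.8,0,0,1.5,0,0.8,0,0,0.5,0,0.8,0,0,0,0,0.8],
)

```text
time: 19.4
tool_pos: [558.1, -224.7, 20.2]
orientation: [-3.141, 0.018, 0.0]
ft_force: [0.4, -0.7, -1.4]
gripper_width: 49.1
```

```bash
python3 - <<'E'
from h import *
st();shot("side","s14.png",(300,140,480,320),3);st()
E
```

```text
t 19.4 tcp [ 558.1 -224.7   20.2] fix [ -61.9 -414.9   20.2] xaxis in fix -12.6 z [-0.  0. -1.] F [ 0.4 -0.7 -1.4] w 49.1 j [-0.57  0.78  1.63  0.    0.74 -0.56]
t 19.45 tcp [ 558.4 -225.    20.7] fix [ -61.7 -415.2   20.7] xaxis in fix -12.6 z [ 0.001 -0.    -1.   ] F [ 0.2  0.4 -0.1] w 48.8 j [-0.57  0.78  1.63  0.    0.74 -0.56]
```

View pics/s14.png

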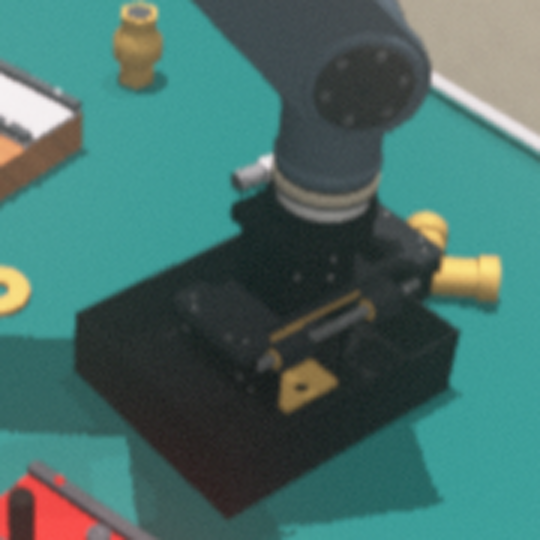

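Emit:
move_arm(
  series=[0,0,0.5,0,0.8,0,0,0.4,0,0.8,0,0,0.3,0,0.8,0,0,0,0,0.8],
)

```text
time: 19.95
tool_pos: [557.8, -224.8, 8.1]
orientation: [-3.141, 0.019, 0.001]
ft_force: [0.9, -0.4, -2.5]
gripper_width: 49.2
```

Emit:
move_arm(
  series=[0,0,0.15,0,0.8,0,0,0,0,0.8],
)

```text
time: 20.2
tool_pos: [558.0, -224.9, 6.8]
orientation: [-3.141, 0.019, 0.0]
ft_force: [-0.1, 0.2, -1.9]
gripper_width: 49.2
```

Emit:
move_arm(
  series=[0,0,0.1,0,0.8,0,0,0,0,0.8],
)

```text
time: 20.45
tool_pos: [558.0, -224.9, 5.8]
orientation: [-3.142, 0.019, 0.0]
ft_force: [-0.6, 0.6, -1.7]
gripper_width: 49.4
```

Emit:
move_arm(
  series=[0,0,0.1,0,0.8,0,0,0,0,0.8],
)

```text
time: 20.7
tool_pos: [558.0, -224.9, 4.8]
orientation: [-3.141, 0.019, 0.0]
ft_force: [-0.3, -0.5, -2.0]
gripper_width: 49.2
```

Emit:
move_arm(
  series=[0,0,0.08,0,0.8,0,0,0,0,0.8],
)

```text
time: 20.95
tool_pos: [558.1, -224.9, 4.4]
orientation: [3.141, -0.019, 0.0]
ft_force: [-0.6, -0.4, 1.9]
gripper_width: 49.1
```

Emit:
move_arm(
  series=[0,0,0,0,0.42,0,0,0,0,0.4,0,0,0,0,0.35,0,0,0,0,0.25,0,0,0,0,0.25,0,0,0,0,0.25],
)

```text
time: 21.7
tool_pos: [559.0, -225.6, 4.5]
orientation: [3.14, -0.019, 0.003]
ft_force: [3.6, -0.4, 4.8]
gripper_width: 65.0
```

Emit:
move_arm(
  series=[0,0,-1,0,0.25,0,0,-3,0,0.25,0,0,-5,0,0.25,0,0,-5,0,0.25,0,0,-5,0,0.25,-3,0,0,0,0.25,-5,4,0,0,0.25,-5,5,0,0,0.25,0,5,0,0,0.25,0,0,0,0,0.25],
)

```text
time: 22.95
tool_pos: [432.0, -359.7, 193.9]
orientation: [3.141, -0.026, -0.001]
ft_force: [0.2, 0.5, -0.7]
gripper_width: 65.5
```

```bash
python3 - <<'E'
from h import *
st();shot("side","s15.png");shot("top","t15.png")
a=cv2.imread("pics/s15.png")[140:320,300:480];cv2.imwrite("pics/s15c.png",cv2.resize(a,None,fx=3,fy=3))
E
```

```text
t 22.95 tcp [ 432.  -359.7  193.9] fix [-213.2 -520.9  193.9] xaxis in fix -12.9 z [-0.001 -0.    -1.   ] F [ 0.2  0.5 -0.7] w 65.5 j [-0.89  0.48  1.62 -0.    1.04 -0.88]
```

View pics/s15c.png

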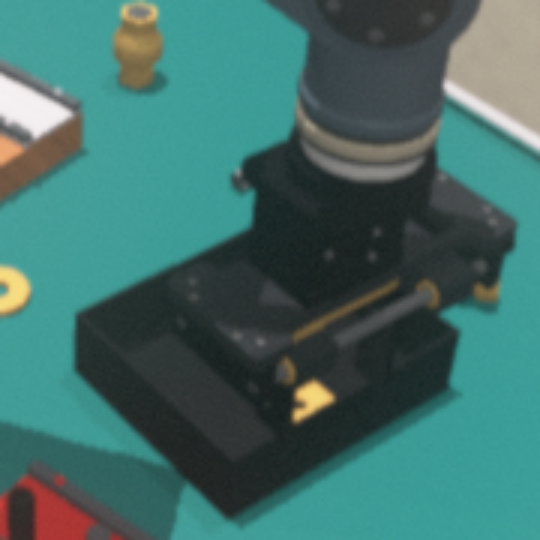

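View pics/t15.png

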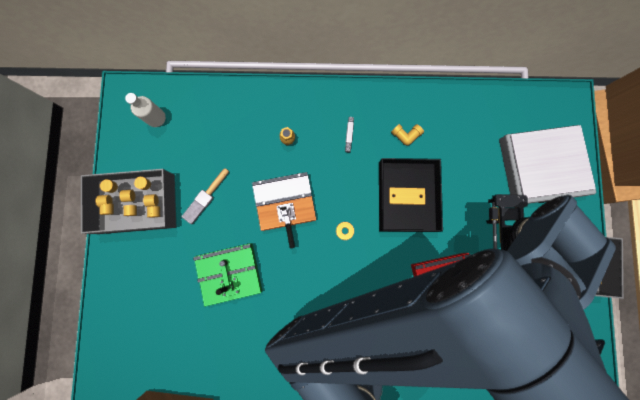

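Emit:
move_arm(
  series=[0,0,-5,0,0.25,0,0,-5,0,0.25,0,-4,0,0,0.25,0,-5,0,0,0.25,0,-5,0,0,0.25,0,-5,0,0,0.25,0,-5,0,0,0.25,0,-5,0,0,0.25,0,-5,0,0,0.25,0,-4,0,0,0.25,0,-4,0,0,0.25,0,0,0,0,0.25],
)

```text
time: 24.55
tool_pos: [435.9, 66.7, 293.5]
orientation: [-3.141, 0.008, 0.005]
ft_force: [-0.7, 0.1, 0.1]
gripper_width: 65.4
```

```bash
python3 - <<'E'
from h import *
st();shot("side","s16.png");shot("top","t16.png")
a=cv2.imread("pics/s16.png")[100:320,230:480];cv2.imwrite("pics/s16c.png",cv2.resize(a,None,fx=2.7,fy=2.7))
b0=cv2.imread("pics/top0.png");b=cv2.imread("pics/t16.png")
for im in(b0,b):
    m=(im.max(2)<75).astype(np.uint8);m[:, :370]=0;m[:,450:]=0;m[:140]=0;m[245:]=0
    c=max(cv2.findContours(m,0,2)[0],key=cv2.contourArea);print(cv2.boundingRect(c))
for r in cover(8,f=b): pass
E
```

```text
t 24.55 tcp [435.9  66.7 293.5] fix [-121.3 -104.5  293.5] xaxis in fix -12.2 z [-0.003  0.001 -1.   ] F [-0.7  0.1  0.1] w 65.4 j [-0.1   0.18  1.77  0.    1.19 -0.1 ]
(379, 158, 64, 74)
(378, 158, 65, 82)
brass ((377.5518798828125, -682.4186401367188), (122.95872497558594, 57.78312301635742), 16.34897804260254) fix [-333.1 -825.4    0. ]
brass ((559.83740234375, -185.4967498779297), (110.00579833984375, 51.729461669921875), 89.080810546875) fix [ -52.1 -376.9    0. ]
brass ((540.6116333007812, 762.4505004882812), (110.24434661865234, 49.574405670166016), 0.739875078201294) fix [124.8 554.6   0. ]
brass ((769.8640747070312, -192.4615478515625), (69.34745788574219, 74.92057800292969), 44.34011459350586) fix [ 152. -427.    0.]
```

View pics/s16c.png

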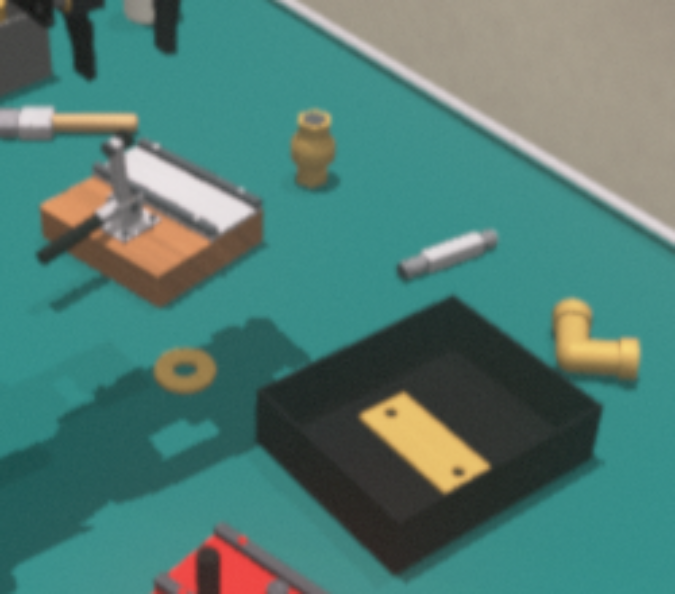

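The side view shows the plate flat on the crate floor (crop 425,440), the clamp still open (60,240), and the bystanders in place. The robot is touching nothing.

```bash
python3 - <<'E'
from cell import *
print(job_done())
E
```

```text
the job is handed in; nothing more can be done
None
```

The job is handed in and, by my last checks, done as asked, after about 25 s on the robot's clock. I pushed the clamp handle back and left it open, then slid the plate flat along its channel until about 36 mm hung over the right-hand edge. I took it across that end, lifted it clear and laid it in the black crate.

**Last checks:**
- **Clamp:** after the push it read about 1.65–1.7 rad from the pictures, and the final side view shows it still open.
- **Plate:** it measures about 110 × 52 mm at 8 mm height, so it lies flat on the crate floor, and it sits close to the middle.
- **Release:** with the fingertips on the crate floor, the plate was still 2–3 mm above it, so it settled that far when the jaws opened.
- **Bystanders and look-alikes:** everything visible in the last pictures is where it was at the start.
- **Forces:** the readings I took after each move stayed within a few newtons. I did not log the peaks in between.
- **Disagreement:** in the automatic before/after comparison, the crate's dark outline came out 8 pixels taller (82 against 74). I took this to be the arm's shadow, because the other edges agreed within a pixel and the pictures show no shift.

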